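# Oil and free a seized locknut on an adjusting rod

### The job

The locknut on the pusher's adjusting rod, held in the stand, has seized. Take the flat brush out of its sloping rest, dip its bristles in the oiler's sprung dish and press the dish right down so that it wets them, dab them lightly on the middle of the bare thread beside the locknut, and put the brush back in its rest just as it stood. Only then squeeze the two spanners on the rod together, both at once, until their handles lie side by side, so that the nut breaks loose without the tube being wound round with it; then let go. Do not disturb the tape roll, bottle and spring clamp standing close by.

Things in the scene. Friction and masses are not known exactly. Their poses are not given: they have to be found in the camera images.
- brush: the loose flat brush, 178 x 34 x 11 mm, 40 g. Its y axis runs from the bristles to the handle's end, x across its width, z through its thickness; origin mid-length on one flat face (other face at z = 11 mm). Solid as 34 x 11 mm all along the handle (the wood looks narrower). It stands in the rest at a slope, bristles down
- brush_mid (a point): centre of the brush; axes as the brush. Bristle ends 89 mm away along -y, handle's end 89 mm along +y. In the rest the upper 80 mm of handle stands clear on all sides: grip it across its 11 mm thickness about 65 mm up from here, with the fingers pointing along the brush
- brush_tip (a point): middle of the bristle ends (bristles 32 mm wide, 7 mm thick; stiff)
- rest: fixed brush rest, foot 95 x 80 x 7 mm; origin under the foot. A steel channel rises along (-0.573, 0, 0.820) of its axes (35 degrees from vertical, top towards -x), its floor facing (0.820, 0, 0.573). Channel 42.5 mm wide inside, side lips 9 mm high, 98 mm long, with a toe plate below on which the bristles stand
- rest_seat (a point): where brush_mid belongs when the brush stands in the rest (brush y up the channel, brush z out of its floor, brush x along the rest's y)
- rest_toe (a point): where brush_tip belongs when the brush stands in the rest
- oiler: fixed plunger can (oiler), round, 98 mm diameter, body 70 mm high with a neck to 77 mm; origin under its centre, z up. On top, 22 mm clear of the body, is its open dish
- dish (a joint): travel of the oiler's sprung round dish, m: 0 = up, 0.012 = right down; it needs about 1.5 N to start and 4.5 N to reach the bottom, and springs back
- dish_floor (a point): centre of the dish's inner floor, 95 mm above the worktop when up; the dish is open above, 64 mm over its rim, 60 mm inside at the rim and 48 mm at the floor, rim 13 mm above this point
- stand: fixed stand, base plate 80 x 205 x 10 mm; origin under its centre. The rod lies along its y axis, 70 mm up, between clevises at y = +-78 mm (30 mm wide in y, top 85 mm up). From -y: clevis, tube with hexagon end, locknut (y = 2.5 to 11.5 mm), bare thread of 10 mm diameter (y = 12 to 59 mm), clevis
- thread (a point): top of the bare thread at the middle of its length, 36 mm along y from the stand's centre, 75 mm above the worktop
- rod_axis (a point): point on the rod's axis midway between the planes of the two spanners (1.5 mm along y from the stand's centre), 70 mm up
- tube (a joint): rad: lean of the tube's spanner from straight up, positive towards the stand's -x; the tube turns with it about the rod's axis, with light friction (0.25 N m). Its start differs each time
- locknut (a joint): rad: angle from the tube's spanner on to the nut's spanner (which thus leans tube + locknut from straight up, towards the stand's -x); 0 = side by side. The nut is stiff on the tube (0.55 N m): pushed alone it drags the tube round. Its start differs each time
- tube_spanner (a point): point on the shank of the spanner on the tube, 95 mm from the rod's axis; shank 10.5 mm wide, 4.5 mm thick along the rod, reaching to 135 mm from the axis, where it ends in a ring of 18 mm; the jaw end reaches to 30 mm from the axis
- nut_spanner (a point): the same point on the like spanner on the locknut, whose plane lies 11 mm further along the stand's +y
- tape_roll: bystander: roll of brown tape lying flat, 108 mm diameter, 48 mm high; origin under its centre
- tea_jar: bystander: bottle standing upright, 64 mm diameter, 176 mm high; origin under its centre
- spring_clamp: bystander: black spring clamp lying flat, 44 x 103 x 20 mm, long along its y; origin under its centre

How it is judged:
By the outcome, as a careful person would: the job done as asked, in the order asked, and still so for the second after the job is handed in, with the robot touching nothing.
It also fails if it takes over 72 s, if anything falls off the work surface, if the arm or the gripper's body presses on something with over 40 N, if the wrist force passes 120 N, or if a joint passes its speed limit or range.

### The arm

A 7-joint arm with a two-finger parallel gripper is mounted at the origin on a cart in front of the work surface, level with it; the furniture and walls round the work are solid. World frame = base frame: x ahead of the robot, y to its left, z up, the work surface at z = 0. Lengths are in m, angles in degrees, forces in N, time in s.
With the tool pointing down it reaches from about 0.425 to 0.875 m from the base axis. Payload 4.7 kg.
Tool frame: the origin (TCP) lies at the centre of the arm's flange, where the gripper is bolted on; the fingertips stand 182 mm ahead of it and the grasp point (between the pads) lies 164 mm ahead of it; z points along the fingers, y is the line along which they close (so a half turn about z gives the same grasp; the last joint's range is limited). The gripper opens to 87 mm and grips with 3 to 60 N. Pads are 19 mm wide; open, the fingers measure 117 mm over their backs; the gripper's body (75 mm by 190 mm) begins 51 mm behind the grasp point.
Start: joints at [69.563, 18.392, -4.016, 83.108, 1.295, 78.541, -3.26], TCP at [0.236, -0.606, 0.405] pointing down, gripper open.
Joint ranges: [-163.93, 163.93], [-17.29, 119.83], [-79.2, 71.16], [3.27, 140.29], [-89.18, 269.18], [5.43, 117.66], [-154.24, 154.24]. Speed limits (degrees/s): [147.25, 147.25, 180, 180, 180, 180, 180].

### API

Orientations are given as [roll, pitch, yaw] about the fixed x, y, z axes, in that order (R = Rz(yaw) Ry(pitch) Rx(roll)).
In Python, from cell import env gives the robot as it stands. The module is installed in compiled form; this text tells all that it offers.
- The arm moves only by the tool step_arm, never from a script. Its argument "steps" is one flat list of numbers, 5 for each row, row after row: the opening, from 0 (shut) to 1 (fully open), then the shift along the tool's x, y, z in mm, then the turn about the tool's z in degrees. In form: [grip, dx, dy, dz, roll, grip, dx, dy, dz, roll, ...]. A call has 1 to 12 rows; each row shifts and turns the commanded pose from where the row before left it, along the tool's axes as they then stand; what a row does not reach is not made up. A row lasts 1/8 s, in which the tool goes at most 62.5 mm and 10.7 degrees, less where a joint would pass 70% of its speed; a pose out of reach is approached as far as the arm can. A call with a gripper value outside its range is refused whole. The fingers move at their own pace and stop on an object; "grip_force" is the grip in N (left out, the last holds). Time passes only in rows, so rows that do not move let the fingers close. It gives the time, the measured TCP pose, the force, the opening and the grip force at its end, in the units of the state.
- env.get_obs(): the state, without advancing time (a new reading comes with each control period).
- env.read_camera(name): name is "scene" or "side" or "wrist"; returns a dict with "image" (384x512x3 uint8, red, green, blue), "camera_matrix" (3x3 intrinsics, pixels), "distortion" ([k1, k2, p1, p2, k3] as OpenCV has them; the pictures are not rectified), "R" (3x3) and "t" (3): a world point X has camera coordinates R X + t. Camera axes: x right, y down, z forward; pixel columns grow to the right and rows downward; lengths in m; the calibration is good to about 2 mm. A picture is of the moment at which its call begins. There is no depth.
- env.sign_off(): hands the job in; it is judged then, once.
The state is a dict: "time_s": time; "qpos": joint angles; "joint_velocities": joint speeds; "effort": joint torques, N m; "tool_pos": TCP position; "tool_rot": TCP orientation; "force": force on the tool from outside, world axes, zero at the start; "wrist_torque": the same for the moment, N m; "grip_width": finger opening in m; "grasp_force": force on a finger pad.
Only numpy, scipy, OpenCV 4.12 (cv2) and the standard library are available. Lean on these libraries where they do the work, as an engineer would, in place of code of your own. Each camera call takes 0.05 s, during which the arm holds its last target. There are 200 camera calls.

## Working session

There is one attempt and no reset: what is moved stays moved. The work goes in short steps, Python scripts to look and compute and a tool call to move; the robot and the scene stay as the last step left them, time stands still between calls to the robot, and variables do not carry over. Pictures are saved under pics/ and viewed, at most 10 in all, crops included, and the job is handed in when it is done.

Besides the shell and the picture viewer there is one more tool, called after ">>>" as name(argument=value, ...) on one line, values as JSON. step_arm: Moves the arm, as the interface text tells. Its arguments: {"type":"object","properties":{"steps":{"type":"array","items":{"type":"number"}},"grip_force":{"type":"number"}},"required":["steps"]}

```bash
mkdir -p pics
cat > h.py <<'E'
import numpy as np, cv2
from cell import env
from scipy.spatial.transform import Rotation as Ro
def cam(n,save=None):
    c=env.read_camera(n)
    if save: cv2.imwrite('pics/'+save,c['image'][:,:,::-1])
    return c
def ray(c,uv):
    p=cv2.undistortPoints(np.array([[uv]],float),c['camera_matrix'],np.array(c['distortion']))[0,0]
    R=np.array(c['R']);t=np.array(c['t'])
    d=R.T@np.array([p[0],p[1],1]);return -R.T@t,d/np.linalg.norm(d)
def onz(c,uv,z):
    o,d=ray(c,uv);return o+d*(z-o[2])/d[2]
def tri(c1,u1,c2,u2):
    a,d=ray(c1,u1);b,e=ray(c2,u2)
    s=np.linalg.lstsq(np.stack([d,-e],1),b-a,rcond=None)[0]
    p,q=a+s[0]*d,b+s[1]*e
    return (p+q)/2,np.linalg.norm(p-q)
def proj(c,X):
    return cv2.projectPoints(np.array(X,float).reshape(-1,3),cv2.Rodrigues(np.array(c['R']))[0],np.array(c['t'],float),c['camera_matrix'],np.array(c['distortion']))[0][:,0]
E
python3 - <<'E'
from h import *
import pickle
d={n:cam(n) for n in('scene','side','wrist')}
pickle.dump(d,open('c0.pkl','wb'))
for n in d:
    cv2.imwrite(f'pics/{n}0.png',d[n]['image'][:,:,::-1]); c=d[n]
    print(n,-np.array(c['R']).T@c['t'])
cv2.imwrite('pics/both0.png',cv2.resize(d['wrist']['image'][:,:,::-1],None,fx=1.5,fy=1.5))
cv2.imwrite('pics/scene0b.png',cv2.resize(d['scene']['image'][:,:,::-1],None,fx=1.5,fy=1.5))
cv2.imwrite('pics/side0b.png',cv2.resize(d['side']['image'][:,:,::-1],None,fx=1.5,fy=1.5))
o=env.get_obs();print(o)
E
```

```text
scene [1.60125848 0.61158978 0.86114326]
side [-0.16962797 -1.18839934  0.97690297]
wrist [ 0.29956114 -0.5811505   0.38369331]
{'time_s': 0.15, 'qpos': array([69.56081902, 18.43041417, -4.01912858, 83.15801404,  1.29365315,
       78.539679  , -3.25875252]), 'joint_velocities': array([-0.08638754, -0.15191454, -0.0625817 , -0.13989094,  0.07575237,
       -0.02693372,  0.00834716]), 'effort': array([ 9.39359302e-05, -4.91793466e+01, -4.04373938e-01, -3.12874246e+01,
       -6.38933759e-02,  4.04887099e-02,  6.86268731e-05]), 'tool_pos': array([ 0.23551035, -0.60568171,  0.40390774]), 'tool_rot': array([-1.79917047e+02,  2.48223942e-03,  2.12529502e+01]), 'force': array([-0.07920099, -0.19063904, -0.35655221]), 'wrist_torque': array([-0.02857866,  0.00634815,  0.01142996]), 'grasp_force': 0.0, 'grip_width': 0.08732626137705587}
```

View pics/scene0b.png

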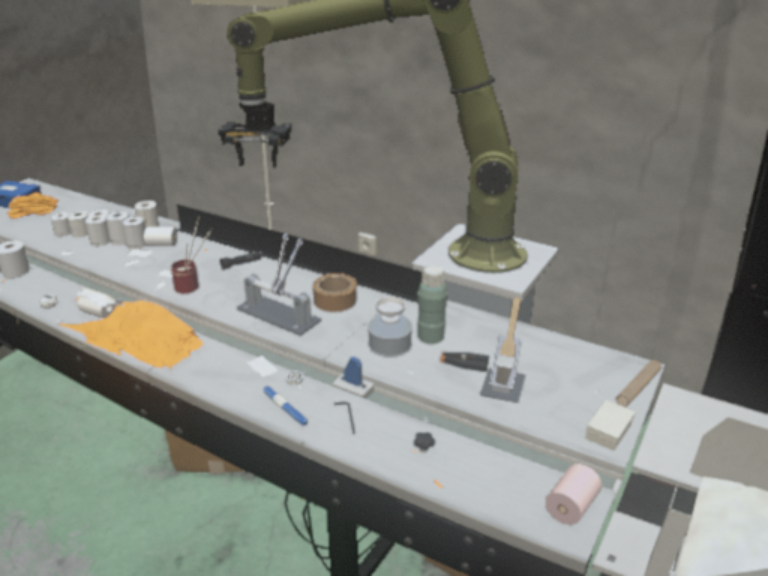

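View pics/side0b.png

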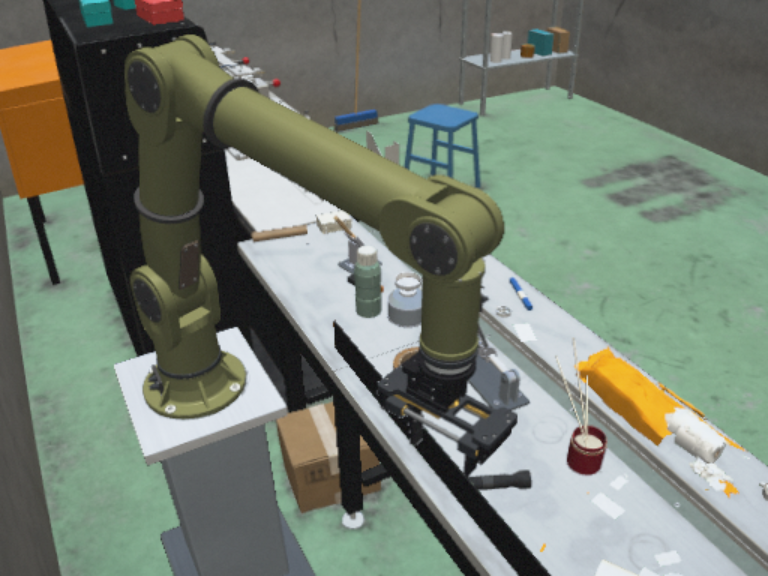

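The scene view (×1.5 pixels) shows the stand with spanners near (280,290), tape roll (335,292), oiler (390,330), bottle (431,310), clamp (465,360) and rest with brush (507,350). The arm hides part of the side view.

Run:
```python
from h import *
import pickle
d=pickle.load(open('c0.pkl','rb'));c=d['scene']
f=lambda u,v,z:onz(c,(u/1.5,v/1.5),z).round(3)
for n,u,v,z in [('stand base L',240,308,.01),('stand base front R',305,331,.01),('stand base back R',320,318,.01),('clevL top',250,280,.085),('clevR top',302,300,.085),('tape',335,280,.048),('oiler bot',390,352,0),('dish rim',390,308,.108),('bottle top',432,272,.176),('foot FL',482,393,.007),('foot FR',519,399,.007),('foot BR',525,376,.007),('foot BL',489,370,.007),('brush top',516,300,.17),('clamp a',442,357,.01),('clamp b',488,362,.01)]:
    print(n,f(u,v,z))
w=d['wrist'];o=env.get_obs()
Rt=Ro.from_euler('xyz',[-179.917,.0025,21.253],degrees=True).as_matrix()
Rw=np.array(w['R']);pc=-Rw.T@w['t']
print('cam in tool',Rt.T@(pc-np.array(o['tool_pos'])),'cam R in tool\n',(Rt.T@Rw.T).round(3))
print(w['camera_matrix'])
def big(n,x0,y0,x1,y1,k): return cv2.resize(d[n]['image'][y0:y1,x0:x1,::-1],None,fx=k,fy=k,interpolation=cv2.INTER_CUBIC)
a=big('scene',150,145,250,235,4)
b=big('scene',240,180,360,280,4)
s=np.zeros((400,800,3),np.uint8)
s[:360,:400]=a; b=cv2.resize(b,(400,333)); s[:333,400:]=b
cv2.imwrite('pics/crops.png',s)
```

```text
stand base L [ 0.586 -0.389  0.01 ]
stand base front R [ 0.586 -0.196  0.01 ]
stand base back R [ 0.523 -0.198  0.01 ]
clevL top [ 0.567 -0.364  0.085]
clevR top [ 0.578 -0.204  0.085]
tape [ 0.41  -0.231  0.048]
oiler bot [0.545 0.004 0.   ]
dish rim [ 0.539 -0.001  0.108]
bottle top [0.464 0.058 0.176]
foot FL [0.583 0.239 0.007]
foot FR [0.564 0.311 0.007]
foot BR [0.487 0.294 0.007]
foot BL [0.505 0.221 0.007]
brush top [0.472 0.25  0.17 ]
clamp a [0.517 0.116 0.01 ]
clamp b [0.484 0.209 0.01 ]
cam in tool [0.06858775 0.00038403 0.0202109 ] cam R in tool
 [[-0.    -0.967 -0.255]
 [ 1.    -0.    -0.001]
 [ 0.    -0.255  0.967]]
[[298.24515652   0.         256.22660045]
 [  0.         298.24515652 186.62201945]
 [  0.           0.           1.        ]]
```

View pics/crops.png

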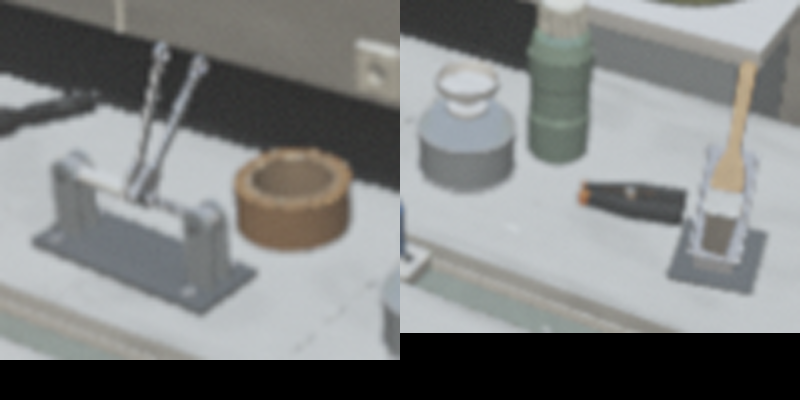

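The crops show the rest's channel with the brush leaning towards the robot, the dish centre at about (390,308) in ×1.5 pixels, and the spanners rising from the rod's middle. The thin thread is on the right half, so the stand's +y is about world +y. The tool stays vertical throughout, so I'll grip the brush across its width. Next I look from above.

>>> step_arm(steps=[1, 43, -26, 0, 0, 1, 43, -26, 0, 0, 1, 43, -26, 0, 0, 1, 43, -26, 0, 0, 1, 43, -26, 0, 0, 1, 43, -26, 0, 0, 1, 43, -26, 0, 7, 1, 43, -26, 0, 7, 1, 0, 0, 0, 7, 1, 0, 0, 0, 0, 1, 0, 0, 0, 0])

```text
time_s: 1.52
tool_pos: [0.4848, -0.2921, 0.4045]
tool_rot: [180.0, 0.0, 0.3]
force: [-0.0, -0.3, 0.3]
grip_width: 0.0871
grasp_force: 0.0
```

Run:
```python
from h import *
import pickle
d={n:cam(n) for n in('scene','side','wrist')}
pickle.dump(d,open('c1.pkl','wb'))
cv2.imwrite('pics/w1.png',cv2.resize(d['wrist']['image'][:,:,::-1],(800,600)))
o=env.get_obs();print(o['time_s'],o['tool_pos'],o['tool_rot'],o['qpos'].round(1))
```

```text
1.675 [ 0.48486726 -0.29208286  0.40469826] [1.79991501e+02 1.02916220e-02 2.09454400e-01] [ 44.3   9.1 -17.7  94.9   2.8  76.5 -63.7]
```

View pics/w1.png

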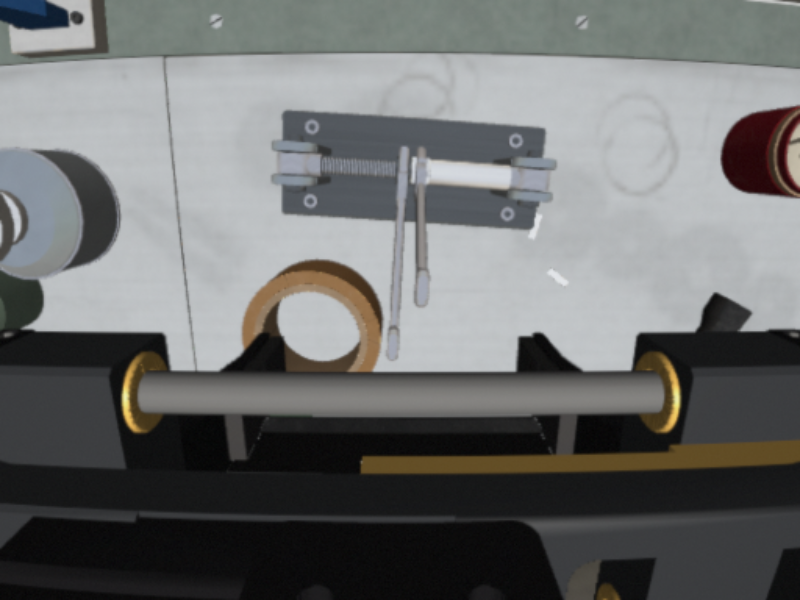

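The wrist view (×1.5625) shows the stand base corners at (283,112), (545,128), (533,229) and (282,213). The thread runs (322,166)–(397,170), and the spanner rings are at (422,290) for the tube and (392,345) for the nut. Both spanners lean towards the robot.

Run:
```python
from h import *
import pickle
d=pickle.load(open('c1.pkl','rb'));c=d['wrist'];k=1.5625
f=lambda u,v,z:onz(c,(u/k,v/k),z)
P=np.array([f(*q,.010) for q in[(283,112),(545,128),(533,229),(282,213)]]);print(P.round(4))
print([np.linalg.norm(P[i]-P[(i+1)%4]).round(4) for i in range(4)])
C=P.mean(0);C[2]=0
y=(P[0]+P[3]-P[1]-P[2]);y/=np.linalg.norm(y);x=np.array([y[1],-y[0],0])
# rotation from rod line too
a=f(322,166,.07);b=f(514,175,.07);print('rod',a,b,'yaw',np.degrees(np.arctan2(-(a-b)[0],(a-b)[1])),'base yaw',np.degrees(np.arctan2(-y[0],y[1])),'C',C)
M=np.stack([x,y,[0,0,1]])
print('rod in stand',M@(a-C),M@(b-C))
for n,uv,yp in[('tube',(422,287),-4),('nut',(393,343),7)]:
    o,dr=ray(c,(uv[0]/k,uv[1]/k)); o2=M@(o-C);d2=M@dr
    s=(yp/1e3-o2[1])/d2[1] if abs(d2[1])>.2 else None
    # angle with assumed radius 126..135 using xz
    for r in(.126,.135):
        ox,oz=o2[0],o2[2]-.07;A=d2[0]**2+d2[2]**2;B=ox*d2[0]+oz*d2[2];Cc=ox*ox+oz*oz-r*r
        s=(-B-np.sqrt(B*B-A*Cc))/A;p=o2+s*d2;print(n,r,p.round(4),'lean',np.degrees(np.arctan2(-p[0],p[2]-.07)).round(1))
# scene check of predicted
print('tape ctr',f(315,313,.048))
cs=d['scene']
cv2.imwrite('pics/s1.png',cv2.resize(cs['image'][140:240,140:350,::-1],None,fx=3.8,fy=3.8,interpolation=cv2.INTER_CUBIC))
```

```text
[[ 0.5967 -0.2027  0.01  ]
 [ 0.5859 -0.4041  0.01  ]
 [ 0.5076 -0.3999  0.01  ]
 [ 0.5197 -0.1979  0.01  ]]
[np.float64(0.2017), np.float64(0.0784), np.float64(0.2024), np.float64(0.0771)]
rod [ 0.55578375 -0.24113955  0.07      ] [ 0.55060893 -0.36758743  0.07      ] yaw -2.343496421744473 base yaw -3.2449967033826206 C [ 0.55248344 -0.3011582   0.        ]
rod in stand [-0.00010237  0.06010923  0.07      ] [ 0.00188877 -0.06642883  0.07      ]
tube 0.126 [-0.0489 -0.0038  0.1861] lean 22.8
tube 0.135 [-0.0462 -0.0031  0.1968] lean 20.0
nut 0.126 [-0.0846  0.0073  0.1634] lean 42.2
nut 0.135 [-0.0782  0.0074  0.1801] lean 35.4
tape ctr [ 0.44796691 -0.22823927  0.048     ]
```

>>> step_arm(steps=[1, 0, -55, 0, 0, 1, 0, -55, 0, 0, 1, 0, -55, 0, 0, 1, 0, -55, 0, 0, 1, 0, -55, 0, 0, 1, 0, -55, 0, 0, 1, 0, -55, 0, -3, 1, -10, -50, 0, -10, 1, 0, -50, 0, 0, 1, 0, 0, 0, 0, 1, 0, 0, 0, 0])

```text
time_s: 3.05
tool_pos: [0.4598, 0.1908, 0.4047]
tool_rot: [179.9, 0.0, 13.2]
force: [0.8, -0.8, 0.4]
grip_width: 0.0872
grasp_force: 0.0
```

Run:
```python
from h import *
import pickle
d={n:cam(n) for n in('scene','side','wrist')}
pickle.dump(d,open('c2.pkl','wb'))
cv2.imwrite('pics/w2.png',cv2.resize(d['wrist']['image'][:,:,::-1],(800,600)))
o=env.get_obs();print(o['time_s'],o['tool_pos'],o['tool_rot'],o['qpos'].round(1))
```

```text
3.2 [0.4600909  0.18997882 0.40459808] [1.79971614e+02 1.36130308e-02 1.30712469e+01] [  17.7    1.7  -43.5  102.9    1.3   75.8 -103.1]
```

View pics/w2.png

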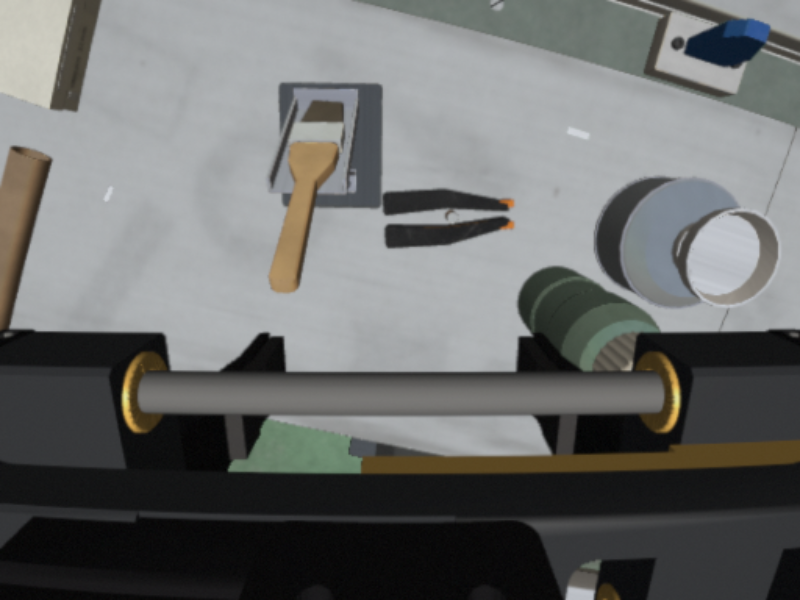

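The wrist view (×1.5625) shows the rest's foot with corners at (280,84), (382,84) and (381,208). The bristle ends are near (325,102) and the handle end near (285,287). The oiler dish rim is a circle at (728,257), the clamp is at (450,217) and the bottle at (590,310).

Run:
```python
from h import *
import pickle
d=pickle.load(open('c2.pkl','rb'));c=d['wrist'];k=1.5625;s=pickle.load(open('c0.pkl','rb'))['scene']
f=lambda u,v,z:onz(c,(u/k,v/k),z)
P=np.array([f(*q,.007) for q in[(280,84),(382,84),(381,208)]]);print(P.round(4),np.linalg.norm(P[0]-P[1]),np.linalg.norm(P[1]-P[2]))
x=P[1]-P[2];x/=np.linalg.norm(x);yaw=np.degrees(np.arctan2(x[1],x[0]));C=(P[0]+P[2])/2
yy=P[0]-P[1];print('yaw',yaw,'yaw2',np.degrees(np.arctan2(-yy[0],yy[1])),'centre',C)
# brush: handle wood mask in scene and wrist -> centreline, end
for n,cc,roi in(('w',c,(150,85,225,195)),('s',s,(320,195,350,262))):
    x0,y0,x1,y1=roi;im=cv2.cvtColor(cc['image'],cv2.COLOR_RGB2HSV)
    m=cv2.inRange(im,(8,70,60),(25,255,255));mm=np.zeros_like(m);mm[y0:y1,x0:x1]=m[y0:y1,x0:x1]
    n_,l,st,ce=cv2.connectedComponentsWithStats(mm);i=1+np.argmax(st[1:,4]);v,u=np.nonzero(l==i)
    print(n,st[i],[(r,u[v==r].mean().round(1),np.ptp(u[v==r])+1) for r in range(v.min(),v.max()+1,6)])
print('tri end', tri(c,(284.5/k,284/k),s,(517/1.5,301/1.5)))
# dir-based solve
t=np.radians(yaw);D=np.array([-.573*np.cos(t),-.573*np.sin(t),.82])*.178
a,da=ray(c,(325/k,102/k));b,db=ray(c,(284.5/k,285/k))
q,res,_,_=np.linalg.lstsq(np.stack([-da,db],1),a+D-b,rcond=None);print('tip',a+q[0]*da,'top',b+q[1]*db,res)
for z in (.108,): print('dish',f(728,257,z), f(728-50.5,257,z),f(728+51,257,z),f(728,207,z),f(728,307,z))
print('oiler body', f(680,242,.07), 'bottle top',f(650,360,.176),'clamp', f(450,217,.02))
```

```text
[[0.569  0.3087 0.007 ]
 [0.586  0.2327 0.007 ]
 [0.4943 0.2131 0.007 ]] 0.07783001592915034 0.09370516445230186
yaw 12.096732213725543 yaw2 12.549480419092667 centre [0.53168348 0.26087491 0.007     ]
w [ 172   91   45   96 1912] [(91, np.float64(200.5), np.int64(24)), (97, np.float64(200.5), np.int64(30)), (103, np.float64(199.5), np.int64(30)), (109, np.float64(199.0), np.int64(27)), (115, np.float64(198.0), np.int64(19)), (121, np.float64(195.0), np.int64(15)), (127, np.float64(193.5), np.int64(16)), (133, np.float64(191.5), np.int64(16)), (139, np.float64(190.5), np.int64(16)), (145, np.float64(189.0), np.int64(17)), (151, np.float64(187.5), np.int64(18)), (157, np.float64(186.5), np.int64(18)), (163, np.float64(184.5), np.int64(18)), (169, np.float64(183.0), np.int64(19)), (175, np.float64(181.5), np.int64(20)), (181, np.float64(181.5), np.int64(18))]
s [345 204   1   2   2] [(204, np.float64(345.0), np.int64(1))]
tri end (array([0.46049135, 0.24871869, 0.16123975]), np.float64(0.0008068356361611327))
tip [0.56206433 0.2696857  0.0224635 ] top [0.46228224 0.24692836 0.16817128] [1.97963984e-06]
dish [ 0.52421678 -0.00594735  0.108     ] [0.51641758 0.02659498 0.108     ] [ 0.5324748  -0.04016659  0.108     ] [0.55310683 0.00618679 0.108     ] [ 0.49382425 -0.01914355  0.108     ]
oiler body [0.52535843 0.00420907 0.07      ] bottle top [0.46749423 0.06474674 0.176     ] clamp [0.50084892 0.15901123 0.02      ]
```

>>> step_arm(steps=[1, 22, -28, 0, 0.8, 1, 21, -28, 0, 0, 1, 0, 0, 40, 0, 1, 0, 0, 40, 0, 1, 0, 0, 24, 0, 1, 0, 0, 10, 0, 1, 0, 0, 0, 0, 1, 0, 0, 0, 0], grip_force=15)

```text
time_s: 4.2
tool_pos: [0.4895, 0.2559, 0.2919]
tool_rot: [-180.0, -0.1, 12.4]
force: [-0.8, 0.5, -0.4]
grip_width: 0.0869
grasp_force: 0.0
```

Run:
```python
from h import *
import pickle
d={n:cam(n) for n in('scene','side','wrist')}
pickle.dump(d,open('c3.pkl','wb'))
a=cv2.resize(d['wrist']['image'][:,:,::-1],(500,375))
b=cv2.resize(d['scene']['image'][190:280,300:370,::-1],(290,375),interpolation=cv2.INTER_CUBIC)
cv2.imwrite('pics/w3.png',np.hstack([a,b]))
o=env.get_obs();print(o['time_s'],o['tool_pos'],o['tool_rot'],o['force'])
```

```text
4.35 [0.48926333 0.25600974 0.29173982] [ 1.79998251e+02 -1.04904815e-01  1.24373499e+01] [ 0.34574831  0.11663332 -0.2763593 ]
```

View pics/w3.png

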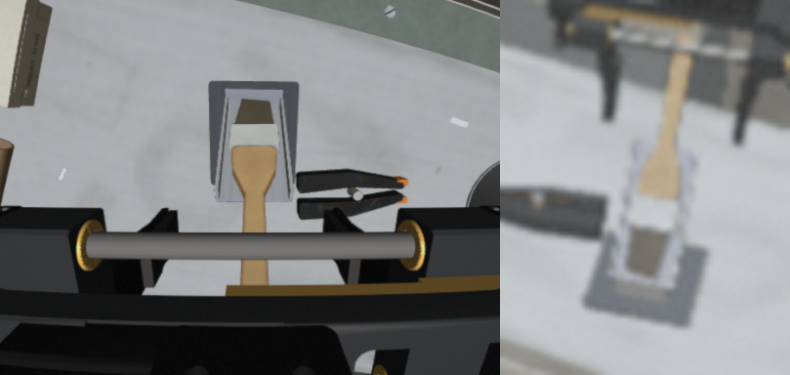

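The fingers straddle the brush, and the handle (254,250 of 500) is about 2 mm off centre. I shift, then close.

>>> step_arm(steps=[1, 0, 2, 0, 0, 0.3, 0, 0, 0, 0, 0.3, 0, 0, 0, 0, 0.3, 0, 0, 0, 0, 0.3, 0, 0, 0, 0, 0.3, 0, 0, 0, 0, 0.3, 0, 0, 0, 0, 0.3, 0, 0, 0, 0], grip_force=15)

```text
time_s: 5.35
tool_pos: [0.4894, 0.2539, 0.2907]
tool_rot: [180.0, 0.0, 12.4]
force: [-1.0, 0.7, -0.0]
grip_width: 0.0339
grasp_force: 15.0
```

>>> step_arm(steps=[0.3, 0, 0, 0, 0, 0.3, 0, 0, -5, 0, 0.3, 0, 0, -20, 0, 0.3, 0, 0, -50, 0, 0.3, 0, 0, -50, 0, 0.3, 0, 0, -40, 0, 0.3, 0, 0, -25, 0, 0.3, 0, 0, 0, 0], grip_force=58)

```text
time_s: 6.35
tool_pos: [0.4893, 0.2546, 0.484]
tool_rot: [-180.0, -0.3, 12.5]
force: [-0.3, 0.7, -1.0]
grip_width: 0.0332
grasp_force: 58.0
```

>>> step_arm(steps=[0.3, -10, 30, 0, 0, 0.3, -15, 45, 0, 0, 0.3, -15, 50, 0, 0, 0.3, -15, 50, 0, 0, 0.3, -15, 50, 0, 0, 0.3, -19, 50, 0, 0, 0.3, 0, 0, 0, -6.3, 0.3, 0, 0, 0, -6.3, 0.3, 0, 0, 0, 0, 0.3, 0, 0, 0, 0])

```text
time_s: 7.6
tool_pos: [0.4616, -0.0336, 0.4803]
tool_rot: [-180.0, 0.0, 25.0]
force: [-0.1, -0.5, -1.0]
grip_width: 0.0332
grasp_force: 58.0
```

Run:
```python
from h import *
import pickle
d={n:cam(n) for n in('scene','side','wrist')}
pickle.dump(d,open('c4.pkl','wb'))
a=cv2.resize(d['wrist']['image'][:,:,::-1],(512,384))
b=cv2.resize(d['scene']['image'][100:250,210:320,::-1],(282,384),interpolation=cv2.INTER_CUBIC)
cv2.imwrite('pics/w4.png',np.hstack([a,b]))
o=env.get_obs();print(o['time_s'],o['tool_pos'],o['tool_rot'],o['force'],o['grip_width'])
```

```text
7.75 [ 0.46169358 -0.03366638  0.48060348] [-1.79999015e+02  1.50155875e-02  2.50173696e+01] [-0.46019259 -0.74944854 -0.68721894] 0.033412921633430945
```

View pics/w4.png

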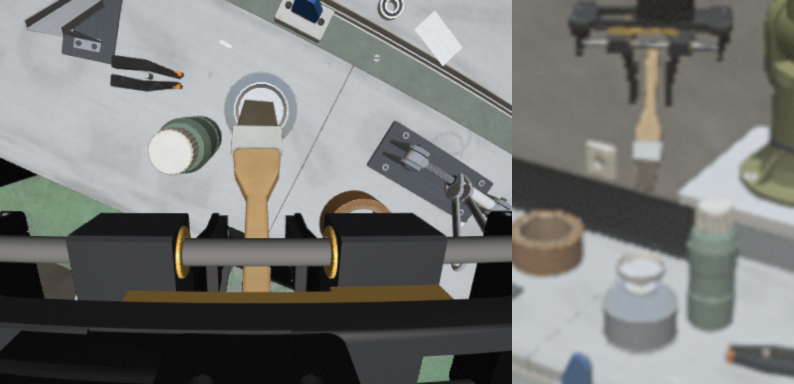

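The wrist view (native pixels) shows the brush held straight with bristle ends around (260,101). The dish rim spans columns 233–288 with its top at row 82, so its centre is about (260.5,109).

Run:
```python
from h import *
import pickle
d=pickle.load(open('c4.pkl','rb'));c=d['wrist']
R=Ro.from_euler('xyz',[180,0,25.02],degrees=True).as_matrix();T=np.array([.46169,-.03367,.4806])
o=R.T
for n,uv,z in(('rimL',(233,109),.108),('rimR',(288,109),.108),('rimT',(260.5,82),.108),('body ctr L',(225,108),.07),('bodyR',(297,108),.07),('bodyT',(261,71),.07)):
    p=onz(c,uv,z);print(n,p.round(4),(o@(p-T)).round(4))
# tip: predicted pixel for tip at nominal
print(proj(c,T+R@np.array([.074,0,.2698])),proj(c,T+R@np.array([.0743,.002,.266])))
im=cv2.cvtColor(c['image'],cv2.COLOR_RGB2HSV)
g=c['image'][92:130,225:300].astype(int)
for r in(100,101,102,104,110,118):
    row=c['image'][r,225:300].sum(1);print(r,np.where(row<330)[0]+225)
for col in(250,260,270): print(col,c['image'][88:112,col].sum(1))
# scene rim: body top ellipse
```

```text
rimL [0.5121 0.019  0.108 ] [ 0.068  -0.0264  0.3726]
rimR [ 0.5388 -0.0382  0.108 ] [0.068  0.0368 0.3726]
rimT [0.5524 0.0031 0.108 ] [0.0977 0.0051 0.3726]
body ctr L [0.5077 0.0314 0.07  ] [ 0.0692 -0.0395  0.4106]
bodyR [ 0.5464 -0.0516  0.07  ] [0.0692 0.0521 0.4106]
bodyT [0.5676 0.0089 0.07  ] [0.114  0.0062 0.4106]
[[255.87419287 101.56957305]] [[258.37693153 101.07515534]]
100 [245 246 249 283]
101 [245 246 247 248 249 250 251 252 253 254 255 256 257 258 260 283]
102 [244 245 246 247 248 249 250 251 252 253 254 255 256 257 258 259 260 261
 262 263 264 265 266 267 268 269 270 271]
104 [244 245 246 247 248 249 250 251 252 253 254 255 256 257 258 259 260 261
 262 263 264 265 266 267 268 269 270 271 272]
110 [242 243 244 245 246 247 248 249 250 251 252 253 254 255 256 257 258 259
 260 261 262 263 264 265 266 267 268 269 270 271 272 273]
118 [239 240 241 242 243 244 245 246 247 248 249 250 251 252 253 254 255 256
 257 258 259 260 261 262 263 264 265 266 267 268 269 270 271 272 273 274
 275]
250 [310 368 551 644 652 654 657 657 657 660 654 568 342 237 231 228 231 229
 223 228 231 231 232 232]
260 [629 653 653 650 645 646 648 658 661 657 653 647 558 328 228 224 223 224
 229 228 228 230 233 231]
270 [311 429 630 649 646 651 655 655 650 646 645 649 647 547 290 225 225 227
 227 223 226 228 224 229]
```

>>> step_arm(steps=[0.3, -4, 3.5, 30, 0, 0.3, 0, 0, 40, 0, 0.3, 0, 0, 30, 0, 0.3, 0, 0, 6, 0, 0.3, 0, 0, 0, 0])

```text
time_s: 8.38
tool_pos: [0.4598, -0.0386, 0.3753]
tool_rot: [180.0, -0.0, 25.0]
force: [1.0, -0.2, -0.4]
grip_width: 0.0331
grasp_force: 58.0
```

>>> step_arm(steps=[0.3, 0, 0, 4, 0, 0.3, 0, 0, 4, 0, 0.3, 0, 0, 4, 0, 0.3, 0, 0, 2, 0, 0.3, 0, 0, 0, 0])

```text
time_s: 9.0
tool_pos: [0.4597, -0.0388, 0.3609]
tool_rot: [180.0, -0.0, 25.0]
force: [-0.3, 0.6, 1.9]
grip_width: 0.0333
grasp_force: 58.0
```

>>> step_arm(steps=[0.3, 0, 0, 3, 0, 0.3, 0, 0, 3, 0, 0.3, 0, 0, 2, 0, 0.3, 0, 0, 0, 0])

```text
time_s: 9.5
tool_pos: [0.4596, -0.0388, 0.3528]
tool_rot: [180.0, -0.0, 25.0]
force: [-0.8, -0.6, 3.2]
grip_width: 0.0335
grasp_force: 58.0
```

>>> step_arm(steps=[0.3, 0, 0, 2, 0, 0.3, 0, 0, 2, 0, 0.3, 0, 0, 0, 0])

```text
time_s: 9.88
tool_pos: [0.4596, -0.0389, 0.3495]
tool_rot: [180.0, 0.0, 25.0]
force: [-3.2, -1.8, 8.0]
grip_width: 0.0332
grasp_force: 58.0
```

>>> step_arm(steps=[0.3, 0, 0, 0.5, 0, 0.3, 0, 0, 0, 0, 0.3, 0, 0, 0, 0, 0.3, 0, 0, 0, 0])

```text
time_s: 10.38
tool_pos: [0.4596, -0.0389, 0.3493]
tool_rot: [180.0, 0.0, 25.0]
force: [-4.4, -1.4, 11.4]
grip_width: 0.0331
grasp_force: 58.0
```

>>> step_arm(steps=[0.3, 0, 0, -10, 0, 0.3, 0, 0, -20, 0, 0.3, 0, 0, -40, 0, 0.3, 0, 0, -40, 0, 0.3, 0, 0, -25, 0, 0.3, 0, 0, 0, 0])

```text
time_s: 11.12
tool_pos: [0.4599, -0.0384, 0.4845]
tool_rot: [179.9, -0.1, 25.1]
force: [0.7, -0.1, -1.5]
grip_width: 0.0331
grasp_force: 58.0
```

Run:
```python
from h import *
import pickle
c=cam('wrist');pickle.dump(c,open('c5.pkl','wb'))
for r in(96,98,100,102,104,110,118,125):
    row=c['image'][r,225:300].sum(1);w=np.where(row<300)[0]+225;print(r,w.min() if len(w) else 0,w.max() if len(w) else 0)
for col in(250,260,268): print(col,c['image'][88:112,col].sum(1))
o=env.get_obs();print(o['tool_pos'],o['tool_rot'],o['force'],o['wrist_torque'])
```

```text
96 0 0
98 0 0
100 245 246
102 245 271
104 244 272
110 242 273
118 240 275
125 274 276
250 [641 651 658 658 656 653 657 658 659 661 654 567 346 238 227 230 233 230
 227 228 231 233 233 233]
260 [649 655 653 647 648 647 649 657 661 657 655 647 558 326 231 223 226 223
 227 229 229 233 231 231]
268 [417 587 643 649 651 654 656 654 649 649 648 654 629 490 274 228 226 229
 229 225 225 223 223 224]
[ 0.4595777  -0.03851177  0.48293669] [ 1.79999557e+02 -7.03087939e-03  2.50624572e+01] [-0.35777353  0.0224187  -1.0748498 ] [-0.03331717 -0.00074633  0.02621948]
```

>>> step_arm(steps=[0.3, 9, 47, -25, 0, 0.3, 9, 47, -10, 0, 0.3, 9, 47, 0, 0, 0.3, 9, 47, 0, 0, 0.3, 9, 47, 0, 0, 0.3, 8, 46, 0, 0, 0.3, 0, 0, 0, -10, 0.3, 0, 0, 0, -10, 0.3, 0, 0, 0, -10, 0.3, 0, 0, 0, -10, 0.3, 0, 0, 0, -10, 0.3, 0, 0, 0, -10])

```text
time_s: 12.68
tool_pos: [0.6267, -0.2706, 0.5154]
tool_rot: [-179.8, -0.1, 85.4]
force: [-0.1, -0.7, -0.2]
grip_width: 0.0335
grasp_force: 58.0
```

>>> step_arm(steps=[0.3, 0, 0, 0, -10, 0.3, 0, 0, 0, -10, 0.3, 0, 0, 0, -10, 0.3, 0, 0, 0, -10, 0.3, 0, 0, 0, -10, 0.3, 0, 0, 0, -10, 0.3, 0, 0, 0, -10, 0.3, 0, 0, 0, -10, 0.3, 0, 0, 0, -10, 0.3, 0, 0, 0, -2, 0.3, 0, 0, 0, 0, 0.3, 0, 0, 0, 0])

```text
time_s: 14.18
tool_pos: [0.6266, -0.2708, 0.5178]
tool_rot: [180.0, -0.0, 177.0]
force: [-0.3, 0.6, -0.2]
grip_width: 0.0333
grasp_force: 58.0
```

Run:
```python
from h import *
import pickle
d={n:cam(n) for n in('scene','wrist')};c=d['wrist']
pickle.dump(d,open('c6.pkl','wb'))
a=cv2.resize(c['image'][:,:,::-1],(512,384))
b=cv2.resize(d['scene']['image'][100:250,130:240,::-1],(282,384),interpolation=cv2.INTER_CUBIC)
cv2.imwrite('pics/w6.png',np.hstack([a,b]))
o=env.get_obs();print(o['time_s'],o['tool_pos'],o['tool_rot'],o['force'],o['grip_width'],o['qpos'])
print(proj(c,[.5543,-.2652,.075]))
```

```text
14.275 [ 0.62657582 -0.27075972  0.51815286] [-1.79990561e+02 -7.43315054e-03  1.76995099e+02] [ 0.48044241  0.90138476 -0.41433868] 0.03330679594967741 [ 50.52157948  27.20409684 -45.91003     65.28177322  19.24816297
  94.76495165  96.62096449]
[[257.98042644 106.90365341]]
```

View pics/w6.png

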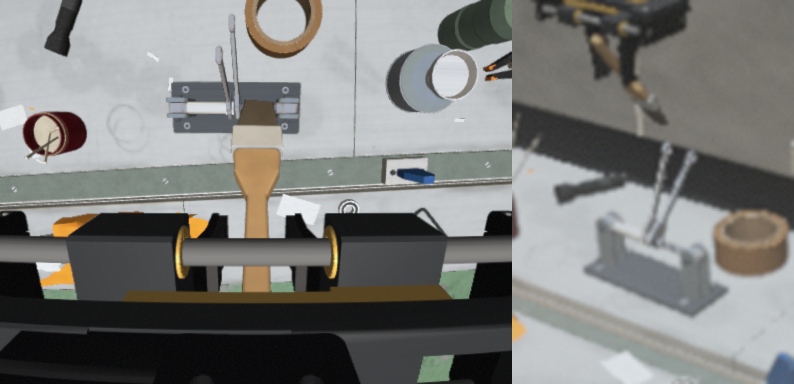

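The wrist view shows the bristles over the bare thread between nut and clevis. The clevises are at (183,108) and (288,107), so mid-thread is about (259,107), in line with the predicted (258,107). The rod row matches too.

>>> step_arm(steps=[0.3, 0, 1, 40, 0, 0.3, 0, 0, 50, 0, 0.3, 0, 0, 50, 0, 0.3, 0, 0, 20, 0, 0.3, 0, 0, 7, 0, 0.3, 0, 0, 0, 0, 0.3, 0, 0, 0, 0])

```text
time_s: 15.15
tool_pos: [0.6273, -0.2698, 0.3534]
tool_rot: [-179.9, 0.2, 177.0]
force: [0.0, 1.0, -0.7]
grip_width: 0.0333
grasp_force: 58.0
```

Run:
```python
from h import *
import pickle
d={n:cam(n) for n in('scene','wrist')};c=d['wrist']
pickle.dump(d,open('c7.pkl','wb'))
a=cv2.resize(c['image'][20:220,120:400,::-1],(540,386))
b=cv2.resize(d['scene']['image'][150:240,140:200,::-1],(257,386),interpolation=cv2.INTER_CUBIC)
cv2.imwrite('pics/w7.png',np.hstack([a,b]))
o=env.get_obs();print(o['time_s'],o['tool_pos'],o['tool_rot'],o['force'],o['grip_width'])
print(proj(c,[[.5543,-.2652,.075],[.5543,-.2652,.070]]))
```

```text
15.25 [ 0.6270573  -0.26979827  0.35289386] [-1.79942203e+02  1.31170598e-01  1.77044718e+02] [-0.35371743 -0.07545009 -0.35672673] 0.03325183539842886
[[258.28135475 103.53720557]
 [258.25060654 103.63078934]]
```

View pics/w7.png

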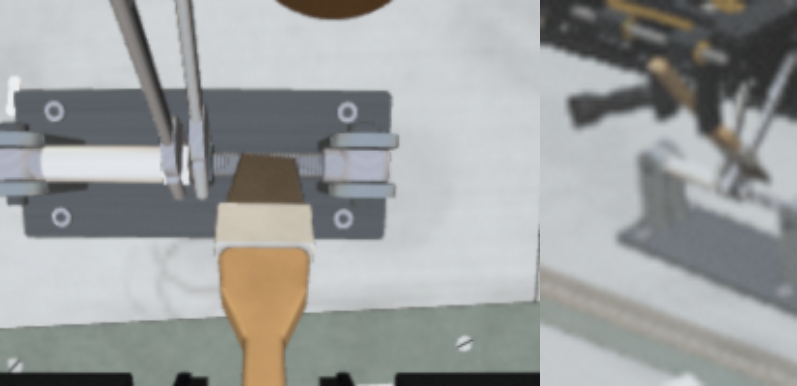

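The bristles (242–297, ×1.93 crop) are centred on the bare thread (212–322) within about 1 mm, and their end lies over the rod. Lowering gently.

>>> step_arm(steps=[0.3, 0, 0, 5, 0, 0.3, 0, 0, 4, 0, 0.3, 0, 0, 1.5, 0, 0.3, 0, 0, 0, 0])

```text
time_s: 15.75
tool_pos: [0.6266, -0.2699, 0.3409]
tool_rot: [-180.0, 0.0, 177.0]
force: [-0.7, 0.1, 1.1]
grip_width: 0.0332
grasp_force: 58.0
```

>>> step_arm(steps=[0.3, 0, 0, 1, 0, 0.3, 0, 0, 0, 0])

```text
time_s: 16.0
tool_pos: [0.6268, -0.2698, 0.3404]
tool_rot: [-180.0, 0.0, 177.0]
force: [0.2, -0.0, 4.3]
grip_width: 0.0333
grasp_force: 58.0
```

>>> step_arm(steps=[0.3, 0, 0, 0, 0, 0.3, 0, 0, -10, 0, 0.3, 0, 0, -30, 0, 0.3, 0, 0, -50, 0, 0.3, 0, 0, -50, 0, 0.3, 0, 0, -35, 0, 0.3, 0, 0, 0, 10, 0.3, 0, 0, 0, 10, 0.3, 0, 0, 0, 10, 0.3, 0, 0, 0, 10, 0.3, 0, 0, 0, 10, 0.3, 0, 0, 0, 10])

```text
time_s: 17.5
tool_pos: [0.6265, -0.2698, 0.5145]
tool_rot: [-180.0, -0.0, 116.7]
force: [0.0, -0.3, -0.6]
grip_width: 0.0332
grasp_force: 58.0
```

>>> step_arm(steps=[0.3, 0, 0, 0, 10, 0.3, 0, 0, 0, 10, 0.3, 0, 0, 0, 10, 0.3, 0, 0, 0, 10, 0.3, 0, 0, 0, 10, 0.3, 0, 0, 0, 10, 0.3, 0, 0, 0, 10, 0.3, 0, 0, 0, 10, 0.3, 0, 0, 0, 10, 0.3, 0, 0, 0, 10, 0.3, 0, 0, 0, 4.6, 0.3, 0, 0, 0, 0])

```text
time_s: 19.0
tool_pos: [0.6266, -0.2697, 0.5145]
tool_rot: [-180.0, 0.0, 12.5]
force: [-0.5, 0.8, -0.7]
grip_width: 0.0332
grasp_force: 58.0
```

>>> step_arm(steps=[0.3, -2, -40, 0, 0, 0.3, -2, -55, 0, 0, 0.3, -2, -55, 0, 0, 0.3, -2, -55, 0, 0, 0.3, -2, -56, 0, 0, 0.3, -2, -56, 0, 0, 0.3, -3, -56, 0, 0, 0.3, -3, -56, 0, 0, 0.3, -2, -56, 0, 0, 0.3, -2, -56, 0, 0, 0.3, 0, 0, 0, 0, 0.3, 0, 0, 0, 0])

```text
time_s: 20.5
tool_pos: [0.4887, 0.2533, 0.5146]
tool_rot: [179.9, 0.0, 12.5]
force: [0.4, 0.4, -1.1]
grip_width: 0.0335
grasp_force: 58.0
```

>>> step_arm(steps=[0.3, 1, -0.5, 30, 0, 0.3, 0, 0, 50, 0, 0.3, 0, 0, 50, 0, 0.3, 0, 0, 50, 0, 0.3, 0, 0, 25, 0, 0.3, 0, 0, 10, 0, 0.3, 0, 0, 0, 0, 0.3, 0, 0, 4, 0, 0.3, 0, 0, 2, 0, 0.3, 0, 0, 0, 0])

```text
time_s: 21.75
tool_pos: [0.4895, 0.2545, 0.2941]
tool_rot: [180.0, -0.0, 12.4]
force: [0.2, 0.7, -0.2]
grip_width: 0.0331
grasp_force: 58.0
```

>>> step_arm(steps=[0.3, 0, 0, 1.5, 0, 0.3, 0, 0, 1.5, 0, 0.3, 0, 0, 0, 0])

```text
time_s: 22.12
tool_pos: [0.4894, 0.2545, 0.2908]
tool_rot: [180.0, -0.0, 12.5]
force: [0.3, -0.1, 0.7]
grip_width: 0.0332
grasp_force: 58.0
```

>>> step_arm(steps=[0.37, 0, 0, 0, 0, 0.4, 0, 0, 0, 0, 0.45, 0, 0, 0, 0, 0.6, 0, 0, 0, 0, 1, 0, 0, 0, 0, 1, 0, 0, 0, 0, 1, 0, 0, 0, 0, 1, 0, 0, 0, 0], grip_force=15)

```text
time_s: 23.12
tool_pos: [0.4894, 0.2544, 0.2907]
tool_rot: [180.0, 0.0, 12.4]
force: [-0.1, -0.1, -0.4]
grip_width: 0.0807
grasp_force: 0.0
```

Run:
```python
from h import *
import pickle
d={n:cam(n) for n in('scene','wrist')};c=d['wrist'];p=pickle.load(open('c3.pkl','rb'))
pickle.dump(d,open('c8.pkl','wb'))
a=cv2.resize(c['image'][60:200,180:340,::-1],(400,350));a2=cv2.resize(p['wrist']['image'][60:200,180:340,::-1],(400,350))
cv2.imwrite('pics/w8.png',np.hstack([a2,a]))
o=env.get_obs();print(o['time_s'],o['tool_pos'],o['tool_rot'],o['force'],o['grip_width'])
```

```text
23.225 [0.4894033  0.25439314 0.29069869] [1.79997202e+02 2.21751590e-03 1.24448713e+01] [ 0.22370795 -0.1963985  -0.34246012] 0.0850420513601875
```

View pics/w8.png

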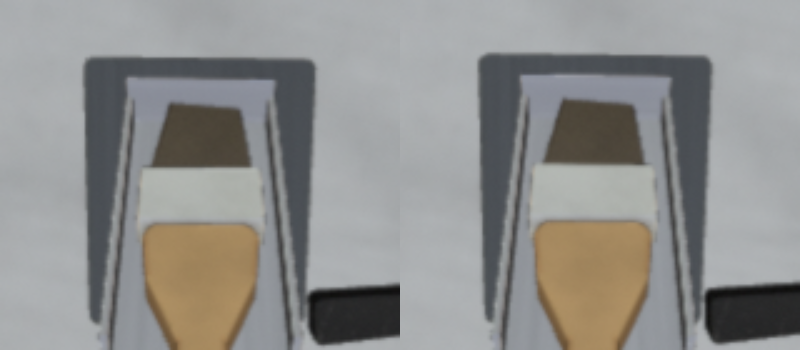

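The brush sits in its channel as before (left is before the grasp, right is now). I have used all ten pictures, so the spanner leans now come numerically from the stored pictures.

Run:
```python
from h import *
import pickle
d=pickle.load(open('c6.pkl','rb'));w1=pickle.load(open('c1.pkl','rb'))['wrist']
C=np.array([.5525,-.3012,0]);t=np.radians(-2.8);M=np.array([[np.cos(t),np.sin(t),0],[-np.sin(t),np.cos(t),0],[0,0,1]])
k=1.5625
for n,a,b,s in(('tube',(222,50),(422/k,287/k),(190.5,157.8)),('nut',(232.5,18),(393/k,343/k),(199.5,160.5))):
    for c1,u1,c2,u2 in((d['wrist'],a,d['scene'],s),(w1,b,d['scene'],s),(w1,b,d['wrist'],a)):
        p,e=tri(c1,u1,c2,u2);q=M@(p-C);q[2]-=.07
        print(n,p.round(4),'err',round(e,4),'stand',q.round(4),'r',np.hypot(q[0],q[2]).round(4),'lean',np.degrees(np.arctan2(-q[0],q[2])).round(1))
```

```text
tube [ 0.4998 -0.2995  0.1857] err 0.0035 stand [-0.0527 -0.0009  0.1157] r 0.1271 lean 24.5
tube [ 0.5024 -0.3013  0.1858] err 0.0026 stand [-0.05   -0.0025  0.1158] r 0.1261 lean 23.4
tube [ 0.4841 -0.3058  0.1093] err 0.0003 stand [-0.068  -0.008   0.0393] r 0.0786 lean 60.0
nut [ 0.4649 -0.2885  0.1636] err 0.0034 stand [-0.0881  0.0084  0.0936] r 0.1285 lean 43.3
nut [ 0.4683 -0.2887  0.1643] err 0.0012 stand [-0.0847  0.0084  0.0943] r 0.1267 lean 41.9
nut [ 0.4534 -0.289   0.1253] err 0.0013 stand [-0.0996  0.0073  0.0553] r 0.1139 lean 61.0
```

>>> step_arm(steps=[1, 0, 0, -30, 0, 1, 0, 0, -50, 0, 1, 0, 0, -55, 0, 1, 0, 0, -55, 0, 1, 0, 0, -10, 0, 1, -12, 54, 0, 0, 1, -12, 54, 0, 0, 1, -12, 54, 0, 0, 1, -12, 54, 0, 0, 1, -12, 54, 0, 0, 1, -12, 54, 0, 0, 1, -12, 54, 0, 0])

```text
time_s: 24.72
tool_pos: [0.4884, -0.1346, 0.4897]
tool_rot: [-180.0, 0.1, 12.4]
force: [0.6, 0.4, 0.5]
grip_width: 0.087
grasp_force: 0.0
```

>>> step_arm(steps=[1, -12, 54, 0, 0, 1, -12, 54, 0, 0, 1, -10, 51, 0, 0, 1, 0, 0, 0, -10, 1, 0, 0, 0, -10, 1, 0, 0, 0, -10, 1, 0, 0, 0, -10, 1, 0, 0, 0, -10, 1, 0, 0, 0, -10, 1, 0, 0, 0, -10, 1, 0, 0, 0, -4.8, 1, 0, 0, 0, 0])

```text
time_s: 26.22
tool_pos: [0.4898, -0.2954, 0.4896]
tool_rot: [-179.9, -0.0, 87.2]
force: [-0.5, -1.3, -0.5]
grip_width: 0.0872
grasp_force: 0.0
```

Run:
```python
from h import *
import pickle
d={n:cam(n) for n in('scene','wrist')};c=d['wrist'];p=pickle.load(open('c6.pkl','rb'))
pickle.dump(d,open('c9.pkl','wb'))
o=env.get_obs();print(o['time_s'],o['tool_pos'],o['tool_rot'],o['grip_width'])
# scene: spanners/brush moved?
df=cv2.absdiff(d['scene']['image'],pickle.load(open('c0.pkl','rb'))['scene']['image']).max(2)
for n,(x0,y0,x1,y1) in dict(spanners=(175,150,210,200),stand=(155,180,215,225),tape=(207,180,240,208),oiler=(243,195,277,237),bottle=(278,176,298,230),clamp=(292,230,326,250),rest=(318,195,352,268)).items():
    print(n,(df[y0:y1,x0:x1]>40).sum())
print('ring px',proj(c,[[.5022,-.2995,.1857],[.4665,-.2885,.164]]))
```

```text
26.325 [ 0.48986153 -0.295369    0.4899911 ] [-1.79939799e+02 -2.77919428e-02  8.71586759e+01] 0.08684422229305594
spanners 0
stand 0
tape 0
oiler 0
bottle 0
clamp 0
rest 0
ring px [[269.95599536 184.34742667]
 [234.5589028  170.70267352]]
```

>>> step_arm(steps=[1, 0, 0, 50, 0, 1, 0, 0, 50, 0, 1, 0, 0, 25, 0, 1, 0, 0, 15, 0, 1, 0, 0, 15, 0, 1, 0, 0, 10, 0, 1, 0, 0, 6, 0, 1, 0, 0, 0, 0], grip_force=25)

```text
time_s: 27.32
tool_pos: [0.4899, -0.2955, 0.3197]
tool_rot: [-180.0, 0.0, 87.2]
force: [0.4, 0.5, 0.1]
grip_width: 0.0871
grasp_force: 0.0
```

Run:
```python
from h import *
import pickle
d={n:cam(n) for n in('scene','wrist')}
pickle.dump(d,open('c10.pkl','wb'))
o=env.get_obs();print(o['time_s'],o['tool_pos'],o['tool_rot'],o['grip_width'],o['force'])
df=cv2.absdiff(d['scene']['image'],pickle.load(open('c0.pkl','rb'))['scene']['image']).max(2)
for n,(x0,y0,x1,y1) in dict(shanks=(184,175,194,193),stand=(155,180,215,225)).items():
    m=df[y0:y1,x0:x1]>40;print(n,m.sum(),np.argwhere(m)[:10].tolist())
```

```text
27.425 [ 0.49010748 -0.29550799  0.32033841] [1.79951312e+02 3.44769484e-02 8.72446451e+01] 0.08727878815582338 [-0.29829357  0.2730278   0.08933193]
shanks 0 []
stand 0 []
```

>>> step_arm(steps=[0.94, 0, 2, 0, 0, 0.88, 0, 2, 0, 0, 0.82, 0, 2, 0, 0, 0.76, 0, 2, 0, 0, 0.7, 0, 2, 0, 0, 0.64, 0, 2, 0, 0, 0.58, 0, 2, 0, 0, 0.58, 0, 0, 0, 0], grip_force=25)

```text
time_s: 28.42
tool_pos: [0.5021, -0.297, 0.3236]
tool_rot: [-179.7, 0.1, 87.2]
force: [-14.0, 3.3, 24.7]
grip_width: 0.0519
grasp_force: 19.4
```

Run:
```python
from h import *
import pickle
c=cam('scene');w=cam('wrist');pickle.dump((c,w),open('c11.pkl','wb'))
o=env.get_obs();print(o['time_s'],o['tool_pos'],o['tool_rot'],o['grip_width'],o['force'],o['wrist_torque'],o['grasp_force'])
p=pickle.load(open('c10.pkl','rb'))
for nm,a,b,(x0,y0,x1,y1) in (('scene',p['scene'],c,(170,150,215,200)),):
    A=cv2.cvtColor(a['image'],cv2.COLOR_RGB2GRAY)[y0:y1,x0:x1];B=cv2.cvtColor(b['image'],cv2.COLOR_RGB2GRAY)[y0:y1,x0:x1]
    ch=" .:-=+*#%@"
    for r in range(0,y1-y0,1): print(''.join(ch[v//26] for v in A[r]),'|',''.join(ch[v//26] for v in B[r]))
C=np.array([.5525,-.2997,0]);t=np.radians(-2.8);M=np.array([[np.cos(t),np.sin(t),0],[-np.sin(t),np.cos(t),0],[0,0,1]])
for n,y in(('tube',-.004),('nut',.007)):
    for L in(10,20,30,40):
        l=np.radians(L);print(n,L,[proj(c,C+M.T@np.array([-r*np.sin(l),y,.07+r*np.cos(l)]))[0].round(1).tolist() for r in(.03,.06,.126)])
```

```text
28.525 [ 0.50214142 -0.29699105  0.32385972] [-1.79737305e+02  1.28479387e-01  8.71764121e+01] 0.05150653391157893 [-14.83418947   2.1030979   24.18871279] [0.88409503 3.18082315 0.13517077] 19.32556165382266
:::::::--:-----:::---========--:....:-======= | ::::--------::::------=====-:..-=============
::::::::::----::::---======----::...:======== | ::::::-----::::-----::--=-::...-=============
...::::::::::::.::----====--==::::::-======== | :::::::::::::.:-----:::--::....-=============
:::...:::::::::::---::----====::::.:-======== | ...:::::::::.::---::::::-::::..:=============
-::.:...:.::::.::-:::::-======:..:.:-======== | .:..:::::::..:-+=-::...:-::::..:=============
::.:....::.....::::::.:=======-:...:-======== | .........:...-=+=-:...::-::::..-=============
::.:............:::...:--=====-:.:.:-======== | ...:........:-==--::::::-::::.:-=============
::......:.:.::.::::.::::::---==:::::-======== | ......:..::..:----::--:.::==-::==============
.:.:::....:::::.::::--:...::--=-::::-======== | ::......::::.::::::-=+-::=++=::-=============
.:.:.::..::::::::::-=+-....:-==-:::::========
[... 3560 characters left out ...]
*+*##*=---== | ====+***###########***++**+*******+*##*=----=
=====+++***###########***+++++****++*#*=----= | =====+++***###########***+++++****++*#*=----=
=========++**###########*+===++***+=+**=----= | =========++***##########*+===++***+=+**=----=
tube 10 [[183.4, 185.0], [183.8, 176.9], [184.6, 158.7]]
tube 20 [[184.4, 184.7], [185.8, 176.4], [188.8, 157.9]]
tube 30 [[185.4, 184.8], [187.6, 176.5], [192.7, 158.3]]
tube 40 [[186.2, 185.0], [189.4, 177.0], [196.3, 159.6]]
nut 10 [[185.8, 185.8], [186.2, 177.7], [187.0, 159.4]]
nut 20 [[186.8, 185.6], [188.2, 177.3], [191.2, 158.7]]
nut 30 [[187.7, 185.6], [190.0, 177.3], [195.1, 159.0]]
nut 40 [[188.6, 185.9], [191.7, 177.9], [198.7, 160.4]]
```

>>> step_arm(steps=[0.58, 0, 0, -4, 0, 0.54, 0, 1.8, -2, 0, 0.5, 0, 1.8, -1.5, 0, 0.46, 0, 1.8, -1.5, 0, 0.46, 0, 0, 0, 0], grip_force=25)

```text
time_s: 29.15
tool_pos: [0.5079, -0.2975, 0.3309]
tool_rot: [-179.8, 0.1, 87.2]
force: [-8.2, 0.1, 12.2]
grip_width: 0.0408
grasp_force: 9.1
```

>>> step_arm(steps=[0.42, 0, 1.6, -1, 0, 0.38, 0, 1.6, -1, 0, 0.34, 0, 1.6, -1, 0, 0.31, 0, 1.3, 0, 0, 0.31, 0, 0, 0, 0], grip_force=25)

```text
time_s: 29.78
tool_pos: [0.515, -0.2978, 0.3336]
tool_rot: [180.0, 0.2, 87.2]
force: [-3.9, -1.0, 7.3]
grip_width: 0.0275
grasp_force: 6.6
```

```bash
cat > look.py <<'E'
from h import *
import pickle
c=cam('scene');w=cam('wrist');pickle.dump((c,w),open('c12.pkl','wb'))
o=env.get_obs();print(o['time_s'],o['tool_pos'],o['grip_width'],o['force'],o['grasp_force'])
p=pickle.load(open('c10.pkl','rb'))['scene']
x0,y0,x1,y1=(170,148,215,192)
A=cv2.cvtColor(p['image'],cv2.COLOR_RGB2GRAY)[y0:y1,x0:x1];B=cv2.cvtColor(c['image'],cv2.COLOR_RGB2GRAY)[y0:y1,x0:x1]
ch=" .:-=+*#%@"
for r in range(y1-y0): print(y0+r,''.join(ch[v//26] for v in A[r]),'|',''.join(ch[v//26] for v in B[r]))
E
python3 look.py
```

```text
29.875 [ 0.51503515 -0.29785305  0.33359732] 0.027272580756779484 [-3.93671714 -1.18938087  7.20234538] 7.365902949823067
148 ----------------::::::--=========-::.-======= | ----------:::-------::-==----:::-============
149 ::::------------:::----========-::...-======= | ::-------:::--------:::--::==--==============
150 :::::::--:-----:::---========--:....:-======= | ::::::-::::::----::::::::.:==================
151 ::::::::::----::::---======----::...:======== | :::::::::::.::-=-:::......:==================
152 ...::::::::::::.::----====--==::::::-======== | ..::::::..::-==+=-:..:....:==================
153 :::...:::::::::::---::----====::::.:-======== | ..:.:::...:-=====::..:::..:==================
154 -::.:...:.::::.::-:::::-======:..:.:-======== | .....:...:-===---:::::::..:==================
155 ::.:....::.....::::::.:=======-:...:-======== | ......:..:-=-::-::-=-:::..:==================
156 ::.:............:::...:--=====-:.:.:-======== | .:...::::::::..::-++==-:..:==================
157 ::......:.:.::.::::.::::::---==:::::-======== | :.::.:-::.::.....-++++=-:.:--===============
[... 2633 characters left out ...]
###########***
185 ***##########*++*#*++####################**++ | ***##########*++*+*######################*+++
186 #***#########*==***+*###################*++++ | ##*##########*+++=+#####################*++++
187 ############*+=+*+==*##################*+++== | ############*++++=+*###################*+++==
188 ####%#######*==**===*#################*++++=- | ###########*++*+==+*##################*++++=-
189 *####%%%###*+=+*+===*#################*++++=- | *####%%%%##*+++===+*##################*++++--
190 ++*####%%##*++*+===+##################*++++=- | ++*####%%##*+++===+*##################*++++=-
191 ==++**#####*+**+===+##################*++++=- | ==++*######*+*+===+*##################*++++=-
```

>>> step_arm(steps=[0.28, 0, 0.7, -0.5, 0, 0.25, 0, 0.5, -0.5, 0, 0.22, 0, 0, 0, 0, 0.2, 0, 0, 0, 0, 0.2, 0, 0, 0, 0], grip_force=25)

```text
time_s: 30.5
tool_pos: [0.5179, -0.2979, 0.3356]
tool_rot: [179.6, 0.2, 87.2]
force: [0.6, -1.3, 8.0]
grip_width: 0.0236
grasp_force: 24.1
```

>>> step_arm(steps=[0.1, 0, 0, 0, 0, 0.1, 0, 0, 0, 0, 0.1, 0, 0, 0, 0, 0.1, 0, 0, 0, 0], grip_force=45)

```text
time_s: 31.0
tool_pos: [0.5198, -0.2978, 0.3369]
tool_rot: [179.2, 0.3, 87.2]
force: [5.6, -3.6, 6.6]
grip_width: 0.0216
grasp_force: 43.5
```

```bash
python3 look.py | head -48 | cut -c1-4,52-
```

```text
31.1498488699114 [ 4.83568967 -3.36668537  7.37028772] 43.48701981827617
148  --------::::-------:::------::-==============
149  :::---::::::-----::::::::-=--================
150  ::::::::.:.:-==-::::....:====================
151  :::::::...::-==-:::.:...:====================
152  .:.::::..::-====-:......:====================
153  ..::....:-====-=-:.:.:..:====================
154  ........:===-:-=-::::::.:====================
155  .....:..:--::.::-=-:::..:====================
156  ....:::..::.....-+===-:.:-===================
157  ....::::........:=+*+=:.::--=================
158  .....:::........:=*++=:...:::---=============
159  ..:..:.:::......:=*++=:......::::--==========
160  ..::.:.:::......:-+=+=:..........::::---=====
161  :.......::......::===-:.............::::----=
162  ::.::...........:-==-::.................::::-
163  ::::.........:...-+=-::...................:::
164  :::.:.::.:.:....:-+=-::......:...............
165  ::::::.::::.:...:-+=:::......................
166  :::::::::.:.:.:.:-+-:::......................
167  :::-:::::::::.:..:=-:::::.:..................
168  -:
[... 516 characters left out ...]
#####*+===+########*++=----::::::::::
179  #############*+===+###########*+++=--::::::::
180  #############*+=+=+##############**++=---::::
181  #############*==+=*#################**++=---:
182  #############*==+=*#####################*+++=
183  **###########*==+=*#######################**+
184  +**##########*===+*#######################***
185  ***##########*++++#######################**++
186  #**#########*+++++*#####################*++++
187  ############*+*+==+####################*+++==
188  ###%#######*++*+==+*##################*++++=-
189  *####%%%%##*+++===+*##################*++++=-
190  ++**###%%##*+++===+###################*++++=-
191  ==++**#####++++===+###################*++++=-
```

>>> step_arm(steps=[0.25, 0, 0, 0, 0, 0.3, 0, 0, 0, 0, 0.4, 0, 0, 0, 0, 0.6, 0, 0, 0, 0, 0.9, 0, 0, 0, 0, 0.9, 0, 0, 0, 0, 0.9, 0, 0, 0, 0, 0.9, 0, 0, 0, 0], grip_force=10)

```text
time_s: 32.1
tool_pos: [0.5165, -0.2967, 0.3326]
tool_rot: [-180.0, -0.0, 87.2]
force: [0.2, 0.3, 0.1]
grip_width: 0.0749
grasp_force: 0.0
```

>>> step_arm(steps=[0.9, 0, 0, -15, 0, 0.9, 0, 0, -30, 0, 0.9, 0, 0, -40, 0, 0.9, 0, 0, -40, 0, 0.9, 0, 0, -40, 0, 0.9, 0, 0, -15, 0, 0.9, 0, 0, 0, 0])

```text
time_s: 32.98
tool_pos: [0.5166, -0.2966, 0.5138]
tool_rot: [179.9, 0.1, 87.3]
force: [1.2, 0.2, -0.0]
grip_width: 0.0782
grasp_force: 0.0
```

```bash
python3 look.py | cut -c1-4,52-
python3 - <<'E'
from h import *
import pickle
c,w=pickle.load(open('c12.pkl','rb'));p=pickle.load(open('c0.pkl','rb'))['scene']
df=cv2.absdiff(c['image'],p['image']).max(2)
for n,(x0,y0,x1,y1) in dict(tape=(207,180,240,208),oiler=(243,195,277,237),bottle=(278,176,298,230),clamp=(292,230,326,250),rest=(318,195,352,268)).items(): print(n,(df[y0:y1,x0:x1]>40).sum())
C=np.array([.5525,-.2997,0]);t=np.radians(-2.8);M=np.array([[np.cos(t),np.sin(t),0],[-np.sin(t),np.cos(t),0],[0,0,1]])
for n,y in(('tube',-.004),('nut',.007)):
    for L in(8,12,16,20,24):
        l=np.radians(L);X=[C+M.T@np.array([-r*np.sin(l),y,.07+r*np.cos(l)]) for r in(.06,.095,.126)];print(n,L,proj(c,X).round(1).tolist(),'W',proj(w,X).round(1).tolist())
g=cv2.cvtColor(w['image'],cv2.COLOR_RGB2GRAY);cv2.imwrite('g.png',g)
E
```

```text
33.09903175321041 [ 0.97510089 -0.20603995  0.12647538] 0.0
148  =========++==================================
149  =========++==================================
150  ---======++==================================
151  .:::---==++==================================
152  ....::::-++==================================
153  ........:-----===============================
154  ......:....::::--============================
155  :...:..........::-==-========================
156  ...::..........:-++==----====================
157  .:..:..:.:.....:=++++=-:::---================
158  .:.:.:.........-+=+*++-:..:::---=============
159  .::..:....:....:==++++=:.....::::--==========
160  :..::.:.::..:..:-==+++-..........::::--======
161  ::::::::.......:-==+=-:.............::::----=
162  ::::.::.:::.:..:===+=:..................::::-
163  :::::::::.:::..-+==+=:....:........:.......::
164  ::::.::.::::...-+==+=:.......................
165  ::::::...::.::.-+===-:..:.........:..........
166  ::::::.:.::.:..-+===-::::..................:.
167  :::-:::::::::::-====::::::.:.....:...::......
168  -:---::::::::.:
[... 1615 characters left out ...]
157.9]] W [[269.4, 169.6], [260.1, 175.3], [250.3, 181.3]]
tube 24 [[186.5, 176.4], [188.6, 166.6], [190.4, 157.9]] W [[266.2, 169.3], [254.7, 174.8], [242.6, 180.6]]
nut 8 [[185.8, 177.9], [186.0, 168.3], [186.2, 159.7]] W [[279.5, 161.3], [277.4, 166.6], [275.2, 172.3]]
nut 12 [[186.6, 177.6], [187.3, 167.9], [187.9, 159.2]] W [[276.1, 161.2], [271.5, 166.4], [266.6, 172.0]]
nut 16 [[187.4, 177.4], [188.5, 167.6], [189.6, 158.8]] W [[272.8, 161.1], [265.7, 166.2], [258.3, 171.6]]
nut 20 [[188.2, 177.3], [189.8, 167.4], [191.2, 158.7]] W [[269.5, 160.9], [260.1, 165.8], [250.2, 171.0]]
nut 24 [[188.9, 177.2], [191.0, 167.4], [192.8, 158.7]] W [[266.3, 160.7], [254.7, 165.4], [242.5, 170.4]]
```

Run:
```python
import cv2
g=cv2.imread('g.png',0);ch=" .:-=+*#%@"
for r in range(154,194): print(r,''.join(ch[v//26] for v in g[r,235:305]))
```

```text
154 %#%%%%%%%%%##%%%%%##=--------------------::::-----------===---------=*
155 %%%%%%%%%%%%%%%%%###=--------------------------------=++===---------=*
156 %%%#%%%%%%%%%%%%%###=----------------=++======++++++++**+==---------=*
157 %%%#%%%%%%%%%%%%%%##=----------------==-:----=+*********+=----------+*
158 %%#%%%%%%%%###%%%%##=-----------------::.::-==+*********=-----------+*
159 %%#%%%%%%%%###%%%%##=--------------::..::-===++*******+=------------+*
160 %%%%%%%%%%%###%%%###=------------::...:--===+*######%#*-------------+*
161 %%%%%%%%%%%%##%#####=----------:::..::-=====+*#####%%#+------------=+#
162 %%%%%%%%%%%%%%%#####=---------::..::-=====---======+++=====--------=+#
163 %%%%%%%%%%%%########=-------::...:--=====-----------=+*++==--------=+#
164 %%%%%%%%%%%#########=-----::...::-==============+++++***+=---------=+#
165 %%%%%%%%%%%########*=----::..::--======------=+*********=----------=*#
166 %%%%%%%%%%%%#####%#*=----::::--======-::.::-==+********+=----------=*#
167 %%%%%%%%##%########*=-::-:---======-::..::-==++******++=-----------=*#
168 %%%%%%%%#%%%###****+==------=====--:...:--==+*
[... 1199 characters left out ...]
%%%%%%#*-------------=*#%
185 %%%%%%%#%#%%##*************==------------=*%%%%%%%%#+-------------=*#%
186 #%%%%#####%#####****+++====--------------=#%%%%%%%%#+-------------=*#%
187 %%%#######%%%%#####*===------------------=#%%%%%%%%#+-------------=*#%
188 %%#####%#%%%%######*=--------------------=#%%%%%%%%#+-------------=*#%
189 %%%####%%%%%%%#####*=--------------------=#%%%%%%%%#+-------------=*%%
190 %%%###%%%%%%%%#####*=--------------------+#%%%%%%%%#+-------------=*#%
191 %%%####%%%%%%%%####*=--------------------+#%%%%%%%%#+-------------=*#%
192 %%####%%%%%%%%%%###*=---------------:::--+#%%%%%%%%#=-------------=*#%
193 #######%%%%%%%#####*=---------------:::--+#%%%%%%%%#=-------------+#%%
```

The two rings and shanks lie in the same columns (247–263), so the handles are side by side. The scene camera shows no change at the brush, oiler or bystanders.

```bash
python3 -c "
from cell import env
print(env.sign_off())"
```

```text
the job is handed in; nothing more can be done
None
```

The job is handed in at about 33 s: the brush was oiled, dabbed on the thread and put back in its rest, then the spanners were squeezed side by side and released; the tube turned about 7° with the squeeze, and the tape roll, bottle and clamp did not move.

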